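Swing the magnifier boom to the circlip saucer, unlock it and hold it out at the set mark

ROBOT

A 6-joint arm with a two-finger parallel gripper is mounted at the origin on the work surface. World frame = base frame: x ahead of the robot, y to its left, z up, the work surface at z = 0. Lengths are in m, angles in rad, forces in N, time in s.
With the tool pointing down it reaches from about 0.25 to 0.8 m from the base axis. Payload 8.5 kg.
Tool frame: the origin (TCP) lies at the very end of the fingers, on their centre line; the grasp point (between the pads) lies 19 mm behind it; z points along the fingers, y is the line along which they close (so a half turn about z gives the same grasp; the last joint's range is limited). The gripper opens to 85 mm and grips with 20 to 120 N. Pads are 22 mm wide; open, the fingers measure 114 mm over their backs; the gripper's body (76 mm by 85 mm) begins 54 mm behind the grasp point. The pads swing forward as they close: fully open they stand 13 mm farther back than shut.
Start: joints at [-1.303, 0.238, -0.013, 1.319, 0, 1.571], TCP at [0.139, -0.506, 0.231] pointing down, gripper open.
Joint ranges: [-2.66, 2.66], [-1.03, 1.9], [-1.14, 1.46], [-1.82, 2.27], [-1.45, 1.34], [-3.14, 3.14]. Speed limits (rad/s): [2.22, 2.22, 2.79, 3.14, 3.14, 3.14].

INTERFACE

Orientations are given as a unit quaternion [w, x, y, z].
In Python, from workcell import manip gives the robot as it stands.
- The arm moves only by the tool carry_out, never from a script. Its argument "steps" is a list of rows, each an object of numbers: "fingers": the closure, from -1 (fully open) to 1 (shut); "tx", "ty", "tz": the shift along the tool's x, y, z in cm; "wx", "wy", "wz": the turn, a rotation vector about the tool's x, y, z in rad. A call has 1 to 20 rows; each row shifts and turns the commanded pose from where the row before left it, along the tool's axes as they then stand; what a row does not reach is not made up. A row lasts 1/10 s, in which the tool goes at most 50 mm and 8.59 degrees, less where a joint would pass 70% of its speed; a pose out of reach is approached as far as the arm can. A call with a gripper value outside its range is refused whole. The fingers move at their own pace and stop on an object; "force" is the grip in N (left out, the last holds). Time passes only in rows, so rows that do not move let the fingers close. It gives the time, the measured TCP pose, the force, the opening and the grip force at its end, in the units of the state.
- manip.read_state(): the state, without advancing time (a new reading comes with each control period).
- manip.get_image(name): name is "scene" or "top"; returns (picture, depth): 384x512x3 uint8, red, green, blue; 384x512 float32, m along the optical axis (not along the pixel's ray), 0 where there is no reading.
- manip.get_calibration(name): a dict with "fov_y" (degrees; the focal length in pixels is half the picture's height over the tangent of half this angle, whatever the lens; pixels are square), "cx", "cy" (the principal point, pixels), "pose" (4x4, takes a point from camera to world coordinates). Camera axes: x right, y down, z forward; pixel columns grow to the right and rows downward; lengths in m; the calibration is good to about 2 mm. A picture is of the moment at which its call begins. get_calibration takes no time and is no camera call.
- manip.close_job(): hands the job in; it is judged then, once.
Trained networks look in the newest picture that a camera, given by its name, has taken for a name from the list of things; names that differ only in an ending like _2 or _b are one class to them, and where a whole thing is asked for, a point or a joint stands for the part that bears it (a point fixed in the world has none). Each returns a list of dicts, best first, with "confidence" (0 to 1); they miss things now and then, are a little off and sometimes report something else, mostly with a low value. They report only what shows in the picture. A call takes as long as a camera call. They do not tell look-alikes from the thing itself.
- manip.find_in(camera, thing): "location" ([x, y, z] in m, in world coordinates, good to about 4 mm: the middle of the surface that is visible of it).
- manip.outline_of(camera, thing): "region" (384x512 bool, what is visible of it).
The state is a dict: "clock": time; "q": joint angles; "dq": joint speeds; "tau": joint torques, N m; "tool_pos": TCP position; "tcp_rot": TCP orientation; "ft_force": force on the tool from outside, world axes, zero at the start; "moment": the same for the moment, N m; "grip_width": finger opening in m; "gripper_force": force on a finger pad.
Only numpy, scipy, OpenCV 4.12 (cv2) and the standard library are available. Lean on these libraries where they do the work, as an engineer would, in place of code of your own. Each camera call takes 0.05 s, during which the arm holds its last target. There are 200 camera calls.

TASK

With its telescoping arm still locked in, swing the bench magnifier's boom round until it points straight at the middle of the round saucer of circlips. Then push the lock button on the boom fully down, take the arm by its upright grip and draw it out until the pointer is level with the clip clamped on the scale. The arm springs back if let go: finish while still gripping it and holding it there, boom still on the saucer, and leave the dishes and small parts where they lie.

Things in the scene. Friction and masses are not known exactly. Their poses are not given: they have to be found in the camera images.
- boom (a joint): Swing angle of the boom about its upright pivot, rad, positive counter-clockwise from above, limits -0.6 to 0.6. The stand itself is fixed to the table and its direction varies. The hinge is stiff (0.3 N m) and stays where it is left.
- pivot (a point): Point on the pivot axis at the height of the boom's centre line, 120 mm above the table, above a 28 mm round post on a 130 mm square steel foot. Turns with the boom: x points along the boom to the magnifier, z up. The boom is a 26 mm square aluminium tube, 120 mm long from the pivot, ending in a grey collar (36 mm square, 34 mm high, centred 135 mm from the pivot).
- slide_arm (a joint): Extension of the inner arm along the boom's x, m: 0 fully in (start, locked), limit 0.1. A spring pulls it back in with 2 to 4 N. While the lock button is up it can be drawn out only about 2 mm. It carries the grip, then on a thin rod the round magnifier (70 mm across), centred 130 mm beyond the grip.
- grip_head: Upright black grip block on the inner arm, to be pinched across the boom from above: 24 mm thick across the boom, 36 mm along it, from 9 mm below to 45 mm above its origin. Origin on the boom's centre line, 120 mm above the table, 200 mm from the pivot when the arm is in. Axes as the boom's: x along it, outwards, z up.
- lock (a joint): Lock button travel, m: 0 up (locked), 0.008 fully down; the arm is free from about 0.006. It resists with about 2.5 N and stays where it is left.
- lock_top (a point): Centre of the top of the lock button, a plain steel round 22 mm across on top of the grey collar, 135 mm from the pivot along the boom; 154 mm above the table when up (17 mm above the collar), 146 mm when down. Pressed straight down.
- setmark (a joint): Position of the brass set clip on the scale, m: the extension of the arm at which the pointer is level with it. The clip is clamped fast.
- clip (a point): Top centre of the set clip, a brass strip 5 mm wide along the boom, with a 12 mm thumbscrew at its outer end, lying across the flat white scale (20 mm wide, ticks every 10 mm, its top 102 mm above the table) that runs beside the arm, centred 26 mm to the -y side of the boom's centre line. Axes as the boom's.
- pointer (a point): Tip of the thin steel pointer (3 mm wide) at the foot of the grip block, reaching over the scale; it moves with the grip, at the grip's own x along the boom. Level means pointer and clip at the same x along the boom.
- saucer: Round white ceramic saucer of small circlips, 100 mm across, 14 mm high, origin under its centre; loose on the table, about 0.4 m from the pivot, to one side or the other of the boom's start direction. The magnifier passes 100 mm above it.
- tray: Square steel tray, 100 mm, 18 mm high, with a yellow indicator lens in it, on the other side; bystander. Origin under its centre.
- bar_weight: Chrome handlebar end weight, upright, 36 mm across, 38 mm high; bystander. Origin under its centre.
- feeler: Folded steel feeler gauge lying flat, 90 mm long, 14 mm wide, 9 mm high, one blade sticking out 55 mm; bystander. Origin under the middle of the case.
There are look-alikes about, which are no part of the job. Leave any pink look-alike of the saucer alone.

How it is judged:
On the way, in this order (a step that is already met when the one before it is completed fails the run):
1. the boom points at the middle of the saucer with the arm still locked in (y of saucer in the frame of pivot between -0.015 and 0.015 m and value of joint lock below 0.003 m and value of joint slide_arm below 0.006 m), for 0.2 s.
2. the lock button is down (value of joint lock above 0.006 m and value of joint slide_arm below 0.01 m), for 0.1 s.
3. the arm is drawn out to the set clip (x of pointer in the frame of clip between -0.005 and 0.005 m), for 0.3 s.
At the end, for the whole second after the job is handed in: At the end and through the second after it the fingers still grip the block (over 2 N) and the arm is still, its pointer within 5 mm of the set clip along the boom; the saucer's centre lies within 15 mm of the boom's line, and the lock button is down (all of step 3 and y of saucer in the frame of pivot between -0.015 and 0.015 m and value of joint lock above 0.006 m and contact force between the fingers and grip_head above 2 N and velocity of joint slide_arm between -0.01 and 0.01 m/s); the arm keeps its last pose, push and grip.
It fails at once if the saucer is moved by more than 15 mm (distance of saucer from where it was at the start of the episode above 0.015 m).
It fails at once if the tray, the bar weight or the feeler gauge is moved by more than 15 mm (distance of any of tray, bar_weight, feeler from where it was at the start of the episode above 0.015 m).
It also fails if it takes over 51 s, if anything falls off the work surface, if the arm or the gripper's body presses on something with over 40 N, if the wrist force passes 120 N, or if a joint passes its speed limit or range.

## Working session

There is one attempt and no reset: what is moved stays moved. The work goes in short steps, Python scripts to look and compute and a tool call to move; the robot and the scene stay as the last step left them, time stands still between calls to the robot, and variables do not carry over. Pictures are saved under pics/ and viewed, at most 10 in all, crops included, and the job is handed in when it is done.

Besides the shell and the picture viewer there is one more tool, called by a JSON object that holds its "fn" and its "kwargs", one argument or row to a line. carry_out: Moves the arm, as the interface text tells. Its arguments: {"type":"object","properties":{"steps":{"type":"array"},"force":{"type":"number"}},"required":["steps"]}

```bash
mkdir -p pics; cat > h.py <<'E'
import numpy as np, cv2
from workcell import manip
def cam(n):
    c=manip.get_calibration(n); f=192/np.tan(np.radians(c['fov_y'])/2)
    return c,f,np.array(c['pose'])
def grab(n,fn=None):
    p,d=manip.get_image(n)
    if fn: cv2.imwrite('pics/'+fn,p[:,:,::-1])
    return p,d
def cloud(n,d):
    c,f,T=cam(n); v,u=np.mgrid[0:384,0:512]
    P=np.stack([(u-c['cx'])/f*d,(v-c['cy'])/f*d,d],-1)
    return P@T[:3,:3].T+T[:3,3]
def proj(n,X):
    c,f,T=cam(n); p=(np.atleast_2d(X)-T[:3,3])@T[:3,:3]
    return p[:,:2]/p[:,2:]*f+[c['cx'],c['cy']]
E
python3 - <<'E'
from h import *
ims=[]
for n in ['scene','top']:
    p,d=grab(n); ims.append(p)
    c,f,T=cam(n); print(n,f,T.round(3).tolist())
    for t in ['saucer','pivot','lock_top','grip_head','clip','pointer','tray','bar_weight','feeler']:
        for r in manip.find_in(n,t)[:3]: print(n,t,np.round(r['location'],3),round(r['confidence'],2))
for n,p in zip('st',ims): cv2.imwrite(f'pics/{n}1.png',cv2.resize(p[:,:,::-1],(768,576)))
print(manip.read_state())
E
```

```text
scene 420.19054188595993 [[-0.538, 0.434, -0.722, 1.211], [0.843, 0.292, -0.453, 0.536], [0.014, -0.852, -0.523, 0.644], [0.0, 0.0, 0.0, 1.0]]
scene saucer [0.332 0.27  0.009] 0.93
scene saucer [0.59  0.296 0.008] 0.88
scene saucer [0.5   0.023 0.011] 0.79
scene pivot [ 0.584 -0.024  0.124] 0.97
scene lock_top [ 0.581 -0.07   0.147] 0.4
scene lock_top [ 0.587 -0.026  0.122] 0.27
scene pointer [0.696 0.423 0.005] 0.73
scene tray [0.677 0.175 0.006] 0.69
scene bar_weight [0.488 0.352 0.025] 0.84
scene feeler [0.697 0.422 0.007] 0.75
top 426.54712900718437 [[0.02, -0.988, 0.155, 0.336], [-1.0, -0.017, 0.015, 0.099], [-0.012, -0.156, -0.988, 1.285], [0.0, 0.0, 0.0, 1.0]]
top saucer [0.443 0.156 0.012] 0.96
top saucer [0.336 0.27  0.008] 0.85
top saucer [0.485 0.02  0.011] 0.75
top pivot [ 0.577 -0.025  0.121] 0.77
top lock_top [ 0.575 -0.076  0.154] 0.59
top grip_head [ 0.566 -0.008  0.169] 0.72
top grip_head [ 0.58  -0.023  0.121] 0.64
top pointer [ 0.567 -0.005  0.166] 0.66
top tray [0.668 0.172 0.004] 0.93
top bar_weight [0.471 0.346 0.036] 0.67
top feeler [0.7   0.43  0.011] 0.48
{'clock': 1.0, 'q': array([-1.30296921e+00,  2.38163928e-01, -1.34998359e-02,  1.31917355e+00,
       -2.94720496e-05,  1.57078780e+00]), 'dq': array([-0.00036201,  0.00069841, -0.00101219, -0.0014633 ,  0.00112309,
       -0.00069743]), 'tau': array([ 4.81274146e-04, -5.38589466e+01,  3.46691787e+01,  2.85642360e-03,
        1.53419564e-04,  1.07570520e-05]), 'tool_pos': array([ 0.13891666, -0.50625291,  0.23129522]), 'tcp_rot': array([-1.83403137e-05,  9.91046401e-01,  1.33517901e-01, -1.73398643e-05]), 'ft_force': array([-0.2409099 ,  0.07748966,  0.9611988 ]), 'moment': array([ 0.00256069, -0.01910114, -0.03599504]), 'gripper_force': 0.0, 'grip_width': 0.08519751630157925}
```

View pics/t1.png

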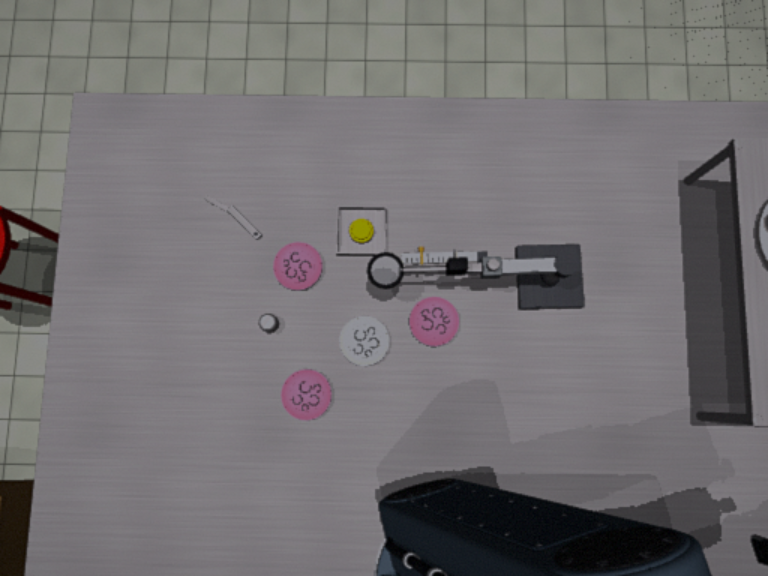

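View pics/s1.png

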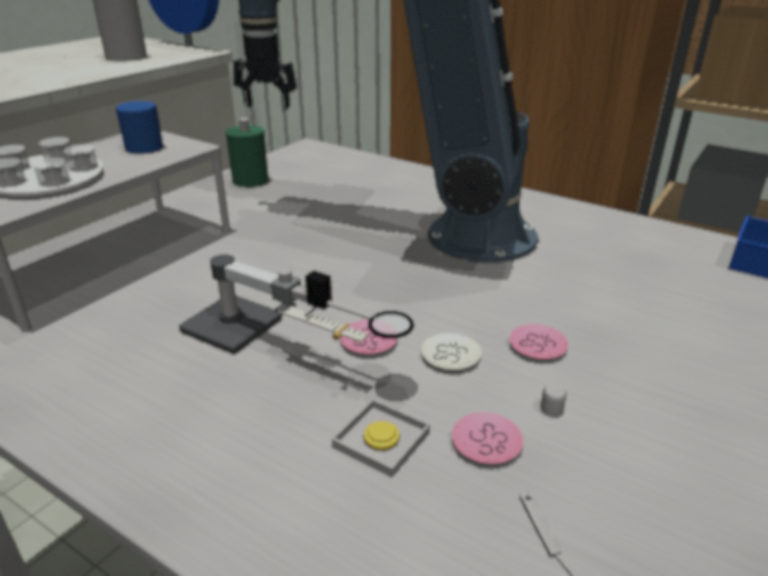

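The top view shows the boom running along +y from the foot at about (550,276) to the magnifier at (385,270). The white saucer is at (365,341), with pink look-alikes around it, and the clip is at (421,256). Next I'll measure these from the point cloud.

```bash
python3 - <<'E'
from h import *
p,d=grab('top'); P=cloud('top',d); X,Y,Z=P[...,0],P[...,1],P[...,2]
hsv=cv2.cvtColor(p,cv2.COLOR_RGB2HSV); S=hsv[...,1];V=hsv[...,2]
roi=(X>0.3)&(X<0.75)&(Y>-0.3)&(Y<0.35)&(d>0)
def rep(name,m):
    m=m&roi
    print(name,m.sum(),np.c_[[np.median(a[m]) for a in (X,Y,Z)],[a[m].min() for a in (X,Y,Z)],[a[m].max() for a in (X,Y,Z)]].round(4).tolist())
rep('table',(abs(Z)<.01)&(Y>0.1)&(X>.55))
rep('foot',(Z>0.006)&(Z<0.04)&(Y<-0.1)&(V<90))
rep('grip top',(Z>0.155)&(Z<.175))
rep('lock top',(Z>0.148)&(Z<0.158)&(Y<-.05))
rep('boom top',(Z>0.125)&(Z<0.14))
rep('magn',(Z>0.1)&(Z<.14)&(Y>0.06))
m=(Z>0.125)&(Z<0.145)&roi
for y0 in np.arange(-.24,-.04,.02):
    k=m&(Y>y0)&(Y<y0+.02)
    if k.sum()>5: print(round(y0+.01,3),k.sum(),X[k].min().round(4),X[k].max().round(4),X[k].mean().round(4),Z[k].mean().round(4))
rep('brass',(S>120)&(hsv[...,0]>10)&(hsv[...,0]<30)&(Z>.08))
# saucer
R=manip.outline_of('top','saucer')
for r in R:
    m=r['region']; 
    (u,v),rad=cv2.minEnclosingCircle(np.argwhere(m)[:,::-1].astype(np.float32))
    print('saucer',round(r['confidence'],2),(u,v,rad),P[m].mean(0).round(4),(P[m].min(0)/2+P[m].max(0)/2).round(4),np.ptp(P[m],axis=0).round(3),p[m].mean(0).round())
cv2.imwrite('pics/crop1.png',cv2.resize(p[150:215,235:400,::-1],None,fx=4.8,fy=4.8,interpolation=cv2.INTER_CUBIC))
E
```

```text
table 3918 [[0.6601, 0.55, 0.75], [0.2348, 0.1, 0.35], [0.0015, -0.0084, 0.01]]
foot 1352 [[0.5608, 0.5142, 0.646], [-0.2081, -0.2795, -0.1434], [0.0183, 0.006, 0.04]]
grip top 141 [[0.5708, 0.5585, 0.584], [-0.0142, -0.0854, 0.0068], [0.1639, 0.1551, 0.1704]]
lock top 48 [[0.5734, 0.5648, 0.5849], [-0.0776, -0.0861, -0.0667], [0.1541, 0.1503, 0.1577]]
boom top 812 [[0.5749, 0.5331, 0.5994], [-0.1301, -0.2303, 0.1504], [0.1333, 0.125, 0.1399]]
magn 558 [[0.568, 0.5315, 0.6021], [0.114, 0.061, 0.1531], [0.1222, 0.1, 0.1302]]
-0.23 43 0.5625 0.599 0.5807 0.1356
-0.21 110 0.5598 0.5994 0.5792 0.1354
-0.19 75 0.5636 0.5964 0.5784 0.1336
-0.17 75 0.5652 0.5909 0.5776 0.1333
-0.15 74 0.5642 0.5905 0.5773 0.1334
-0.13 64 0.5637 0.5893 0.5758 0.1329
-0.11 68 0.5621 0.5873 0.575 0.1327
-0.09 66 0.5562 0.5908 0.5722 0.1357
-0.07 69 0.5554 0.5918 0.5711 0.1364
-0.05 54 0.5562 0.5911 0.5734 0.1297
brass 22 [[0.6039, 0.5835, 0.6129], [0.0502, 0.0474, 0.0558], [0.1059, 0.1033, 0.1085]]
saucer 0.87 (204.1276397705078, 262.57757568359375, 17.068201065063477) [0.3362 0.2714 0.0095] [0.3362 0.2697 0.0087] [0.091 0.097 0.023] [137.  90. 118.]
saucer 0.7 (197.79518127441406, 177.1626434326172, 16.383195877075195) [0.5935 0.2995 0.0114] [0.491  0.2233 0.6416] [0.31  0.248 1.286] [138.  89. 118.]
saucer 0.67 (242.3913116455078, 227.0, 16.7222843170166) [0.4431 0.16   0.0129] [0.4136 0.1539 0.6426] [0.156 0.109 1.284] [136. 137. 142.]
saucer 0.67 (289.36505126953125, 213.86386108398438, 16.87974739074707) [0.4843 0.0209 0.0201] [0.4354 0.0338 0.6393] [0.199 0.131 1.291] [138.  90. 118.]
```

View pics/crop1.png

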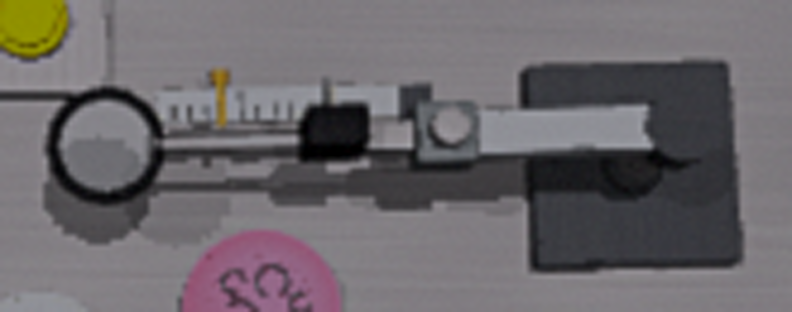

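The crop shows the pointer at x≈326 and the clip strip at x≈221, about 60 mm apart. The boom runs from the pivot near (0.580,-0.213). I'll refine the saucer centre and plan the first move.

```bash
cat >> h.py <<'E'
def ray(n,u,v,z):
    c,f,T=cam(n); r=T[:3,:3]@[(u-c['cx'])/f,(v-c['cy'])/f,1]; o=T[:3,3]
    return o+r*(z-o[2])/r[2]
def yaw(s):
    w,x,y,z=s['tcp_rot']; return np.arctan2(2*(x*y+w*z),1-2*(y*y+z*z))
def rows(p,psi,wps,lin=4.,rot=.1):
    """wps: (x,y,z,psi) ; prints rows"""
    import json; out=[]
    p=np.array(p,float)
    for w in wps:
        t=np.array(w[:3]); dpsi=w[3]-psi
        n=max(1,int(np.ceil(max(np.linalg.norm(t-p)*100/lin,abs(dpsi)/rot))))
        p0,psi0=p.copy(),psi
        for i in range(1,n+1):
            q=p0+(t-p0)*i/n; d=(q-p)*100; c,s=np.cos(psi),np.sin(psi)
            r=dict(tx=round(d[0]*c+d[1]*s,2),ty=round(d[0]*s-d[1]*c,2),tz=round(-d[2],2),wz=round(-dpsi/n,3))
            out.append({k:float(v) for k,v in r.items() if v})
            p=p+np.array([r['tx']*c+r['ty']*s,r['tx']*s-r['ty']*c,-r['tz']])/100; psi-=r['wz']
    print(json.dumps(out)); print(len(out),'end',p.round(4),round(psi,4))
E
python3 - <<'E'
from h import *
p,d=grab('top'); P=cloud('top',d)
C=ray('top',242.39,227,0.013); print('saucer top',C)
m=np.zeros((384,512),bool); 
w=(np.hypot(P[...,0]-.443,P[...,1]-.156)<.07)&(P[...,2]<.03)&(cv2.cvtColor(p,cv2.COLOR_RGB2HSV)[...,2]>130)
grab('scene')
for r in manip.outline_of('scene','saucer'):
    uv=np.argwhere(r['region'])[:,::-1].astype(np.float32); e=cv2.fitEllipse(cv2.convexHull(uv))
    print('scene',e[0],ray('scene',*e[0],.012).round(4))
s=(P[...,1]<-.3)&(P[...,0]>.2)&(P[...,2]>.05); print('shelf',s.sum(),P[s].min(0),np.percentile(P[s],95,axis=0))
k=(P[...,2]>.1)&(P[...,2]<.14)&(P[...,1]>.06)&(P[...,1]<.16)&(abs(P[...,0]-.568)<.05)&(p.max(2)<70)
print('ring',k.sum(),(P[k].min(0)+P[k].max(0))/2)
st=manip.read_state(); rows(st['tool_pos'],yaw(st),[(.139,-.506,.331,yaw(st)),(.26,-.25,.33,.9),(.571,-.0135,.26,1.607)],4.5,.13)
E
```

```text
saucer top [0.44291822 0.15951266 0.013     ]
scene (324.9612121582031, 292.0590515136719) [0.5931 0.2997 0.012 ]
scene (245.16026306152344, 224.34994506835938) [0.4848 0.0196 0.012 ]
scene (358.7851867675781, 227.0949249267578) [0.3321 0.2706 0.012 ]
scene (300.55352783203125, 233.75802612304688) [0.441  0.1589 0.012 ]
shelf 4225 [ 0.29948017 -0.55475491  0.05034318] [ 0.78474988 -0.49450507  0.20670374]
ring 179 [0.56502029 0.11850408 0.12360234]
[{"ty": -0.01, "tz": -3.32}, {"tx": 0.01, "tz": -3.33}, {"ty": -0.01, "tz": -3.32}, {"tx": 2.64, "ty": -3.07, "tz": 0.01, "wz": -0.09}, {"tx": 2.9, "ty": -2.82, "tz": 0.02, "wz": -0.09}, {"tx": 3.14, "ty": -2.55, "tz": 0.01, "wz": -0.09}, {"tx": 3.36, "ty": -2.25, "tz": 0.02, "wz": -0.09}, {"tx": 3.54, "ty": -1.95, "tz": 0.01, "wz": -0.09}, {"tx": 3.71, "ty": -1.62, "tz": 0.01, "wz": -0.09}, {"tx": 3.84, "ty": -1.27, "tz": 0.02, "wz": -0.09}, {"tx": 4.21, "ty": 1.06, "tz": 0.78, "wz": -0.079}, {"tx": 4.11, "ty": 1.4, "tz": 0.78, "wz": -0.079}, {"tx": 3.99, "ty": 1.71, "tz": 0.77, "wz": -0.079}, {"tx": 3.84, "ty": 2.02, "tz": 0.78, "wz": -0.079}, {"tx": 3.67, "ty": 2.32, "tz": 0.78, "wz": -0.079}, {"tx": 3.48, "ty": 2.6, "tz": 0.78, "wz": -0.079}, {"tx": 3.25, "ty": 2.87, "tz": 0.77, "wz": -0.079}, {"tx": 3.03, "ty": 3.12, "tz": 0.78, "wz": -0.079}, {"tx": 2.76, "ty": 3.34, "tz": 0.78, "wz": -0.079}]
19 end [ 0.571  -0.0135  0.26  ] 1.6088
```

{"fn": "carry_out", "kwargs": {
  "steps": [
    {"fingers": -1, "tz": -3.3},
    {"tz": -3.3},
    {"tz": -3.4},
    {"tx": 2.64, "ty": -3.07, "wz": -0.09},
    {"tx": 2.9, "ty": -2.82, "wz": -0.09},
    {"tx": 3.14, "ty": -2.55, "wz": -0.09},
    {"tx": 3.36, "ty": -2.25, "wz": -0.09},
    {"tx": 3.54, "ty": -1.95, "wz": -0.09},
    {"tx": 3.71, "ty": -1.62, "wz": -0.09},
    {"tx": 3.84, "ty": -1.27, "tz": 0.1, "wz": -0.09},
    {"tx": 4.21, "ty": 1.06, "tz": 0.78, "wz": -0.079},
    {"tx": 4.11, "ty": 1.4, "tz": 0.78, "wz": -0.079},
    {"tx": 3.99, "ty": 1.71, "tz": 0.77, "wz": -0.079},
    {"tx": 3.84, "ty": 2.02, "tz": 0.78, "wz": -0.079},
    {"tx": 3.67, "ty": 2.32, "tz": 0.78, "wz": -0.079},
    {"tx": 3.48, "ty": 2.6, "tz": 0.78, "wz": -0.079},
    {"tx": 3.25, "ty": 2.87, "tz": 0.77, "wz": -0.079},
    {"tx": 3.03, "ty": 3.12, "tz": 0.78, "wz": -0.079},
    {"tx": 2.76, "ty": 3.34, "tz": 0.78, "wz": -0.079},
    {}
  ],
  "force": 30
}}

```text
invalid input at $.steps[0]: expected keys fingers, tx, ty, tz, wx, wy, wz
```

{"fn": "carry_out", "kwargs": {
  "steps": [
    {"fingers": -1, "tx": 0, "ty": 0, "tz": -3.3, "wx": 0, "wy": 0, "wz": 0},
    {"fingers": -1, "tx": 0, "ty": 0, "tz": -3.3, "wx": 0, "wy": 0, "wz": 0},
    {"fingers": -1, "tx": 0, "ty": 0, "tz": -3.4, "wx": 0, "wy": 0, "wz": 0},
    {"fingers": -1, "tx": 2.64, "ty": -3.07, "tz": 0, "wx": 0, "wy": 0, "wz": -0.09},
    {"fingers": -1, "tx": 2.9, "ty": -2.82, "tz": 0, "wx": 0, "wy": 0, "wz": -0.09},
    {"fingers": -1, "tx": 3.14, "ty": -2.55, "tz": 0, "wx": 0, "wy": 0, "wz": -0.09},
    {"fingers": -1, "tx": 3.36, "ty": -2.25, "tz": 0, "wx": 0, "wy": 0, "wz": -0.09},
    {"fingers": -1, "tx": 3.54, "ty": -1.95, "tz": 0, "wx": 0, "wy": 0, "wz": -0.09},
    {"fingers": -1, "tx": 3.71, "ty": -1.62, "tz": 0, "wx": 0, "wy": 0, "wz": -0.09},
    {"fingers": -1, "tx": 3.84, "ty": -1.27, "tz": 0.1, "wx": 0, "wy": 0, "wz": -0.09},
    {"fingers": -1, "tx": 4.21, "ty": 1.06, "tz": 0.78, "wx": 0, "wy": 0, "wz": -0.079},
    {"fingers": -1, "tx": 4.11, "ty": 1.4, "tz": 0.78, "wx": 0, "wy": 0, "wz": -0.079},
    {"fingers": -1, "tx": 3.99, "ty": 1.71, "tz": 0.77, "wx": 0, "wy": 0, "wz": -0.079},
    {"fingers": -1, "tx": 3.84, "ty": 2.02, "tz": 0.78, "wx": 0, "wy": 0, "wz": -0.079},
    {"fingers": -1, "tx": 3.67, "ty": 2.32, "tz": 0.78, "wx": 0, "wy": 0, "wz": -0.079},
    {"fingers": -1, "tx": 3.48, "ty": 2.6, "tz": 0.78, "wx": 0, "wy": 0, "wz": -0.079},
    {"fingers": -1, "tx": 3.25, "ty": 2.87, "tz": 0.77, "wx": 0, "wy": 0, "wz": -0.079},
    {"fingers": -1, "tx": 3.03, "ty": 3.12, "tz": 0.78, "wx": 0, "wy": 0, "wz": -0.079},
    {"fingers": -1, "tx": 2.76, "ty": 3.34, "tz": 0.78, "wx": 0, "wy": 0, "wz": -0.079},
    {"fingers": -1, "tx": 0, "ty": 0, "tz": 0, "wx": 0, "wy": 0, "wz": 0}
  ],
  "force": 30
}}

```text
clock: 3.25
tool_pos: [0.5738, -0.0108, 0.2577]
tcp_rot: [-0.001, 0.691, 0.722, -0.0]
ft_force: [0.7, -0.5, -0.5]
grip_width: 0.0854
gripper_force: 0.0
```

```bash
sed -i "s/out.append.*/out.append(dict(fingers=F,tx=float(r['tx']),ty=float(r['ty']),tz=float(r['tz']),wx=0,wy=0,wz=float(r['wz'])))/; s/lin=4.,rot=.1)/lin=4.,rot=.1,F=-1)/" h.py; python3 - <<'E'
from h import *
st=manip.read_state(); print(st['tool_pos'],yaw(st),st['clock'])
rows(st['tool_pos'],yaw(st),[(.5712,-.0135,.17,1.613),(.5712,-.0135,.132,1.613)],3,.13)
E
```

```text
[ 0.57383209 -0.0108072   0.25772342] 1.6146570648134158 3.25
[{"fingers": -1, "tx": -0.09, "ty": -0.09, "tz": 2.92, "wx": 0, "wy": 0, "wz": 0.001}, {"fingers": -1, "tx": -0.08, "ty": -0.09, "tz": 2.93, "wx": 0, "wy": 0, "wz": 0.001}, {"fingers": -1, "tx": -0.09, "ty": -0.09, "tz": 2.92, "wx": 0, "wy": 0, "wz": 0.001}, {"fingers": -1, "tx": 0.0, "ty": -0.0, "tz": 1.9, "wx": 0, "wy": 0, "wz": -0.001}, {"fingers": -1, "tx": 0.0, "ty": -0.0, "tz": 1.9, "wx": 0, "wy": 0, "wz": -0.001}]
5 end [ 0.5712 -0.0135  0.132 ] 1.6137
```

{"fn": "carry_out", "kwargs": {
  "steps": [
    {"fingers": -1, "tx": -0.09, "ty": -0.09, "tz": 2.9, "wx": 0, "wy": 0, "wz": 0},
    {"fingers": -1, "tx": -0.08, "ty": -0.09, "tz": 2.9, "wx": 0, "wy": 0, "wz": 0},
    {"fingers": -1, "tx": -0.09, "ty": -0.09, "tz": 2.6, "wx": 0, "wy": 0, "wz": 0},
    {"fingers": -1, "tx": 0, "ty": 0, "tz": 0, "wx": 0, "wy": 0, "wz": 0}
  ]
}}

```text
clock: 3.65
tool_pos: [0.5659, -0.0168, 0.1734]
tcp_rot: [-0.002, 0.694, 0.72, -0.002]
ft_force: [-0.8, 0.1, 0.0]
grip_width: 0.0856
gripper_force: 0.0
```

```bash
python3 - <<'E'
from h import *
st=manip.read_state(); print(st['tool_pos'],yaw(st),st['clock'])
p,d=grab('top'); q,_=grab('scene')
a=cv2.resize(p[140:220,230:330,::-1],(500,400),interpolation=cv2.INTER_CUBIC); b=cv2.resize(q[130:250,140:290,::-1],(500,400),interpolation=cv2.INTER_CUBIC)
cv2.imwrite('pics/c2.png',cv2.resize(np.hstack([a,b]),(800,320)))
E
```

```text
[ 0.56590048 -0.01676115  0.17341953] 1.6081240634335763 3.65
```

View pics/c2.png

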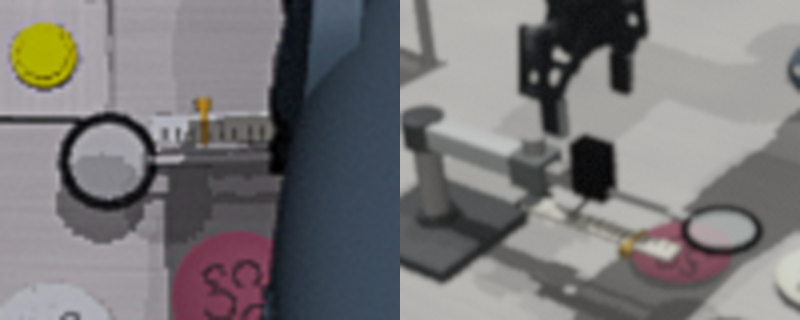

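Left crop: the arm hides the block, and the clip is visible at (203,120). Right crop: the open fingertips (555,130) and (620,92) straddle the block top at (592,145). I'll lower the gripper and close it.

{"fn": "carry_out", "kwargs": {
  "steps": [
    {"fingers": -1, "tx": 0.26, "ty": 0.3, "tz": 0, "wx": 0, "wy": 0, "wz": 0},
    {"fingers": -1, "tx": 0, "ty": 0, "tz": 1.5, "wx": 0, "wy": 0, "wz": 0},
    {"fingers": -1, "tx": 0, "ty": 0, "tz": 1.5, "wx": 0, "wy": 0, "wz": 0},
    {"fingers": -1, "tx": 0, "ty": 0, "tz": 1.4, "wx": 0, "wy": 0, "wz": 0},
    {"fingers": -1, "tx": 0, "ty": 0, "tz": 0, "wx": 0, "wy": 0, "wz": 0},
    {"fingers": 1, "tx": 0, "ty": 0, "tz": 0, "wx": 0, "wy": 0, "wz": 0},
    {"fingers": 1, "tx": 0, "ty": 0, "tz": 0, "wx": 0, "wy": 0, "wz": 0},
    {"fingers": 1, "tx": 0, "ty": 0, "tz": 0, "wx": 0, "wy": 0, "wz": 0},
    {"fingers": 1, "tx": 0, "ty": 0, "tz": 0, "wx": 0, "wy": 0, "wz": 0},
    {"fingers": 1, "tx": 0, "ty": 0, "tz": 0, "wx": 0, "wy": 0, "wz": 0},
    {"fingers": 1, "tx": 0, "ty": 0, "tz": 0, "wx": 0, "wy": 0, "wz": 0}
  ],
  "force": 30
}}

```text
clock: 4.85
tool_pos: [0.5718, -0.0138, 0.133]
tcp_rot: [0.0, 0.693, 0.721, 0.0]
ft_force: [1.0, 0.0, 6.2]
grip_width: 0.0234
gripper_force: 34.2
```

The grip width matches the 24 mm block. Now I'll swing the boom by +0.314 rad.

{"fn": "carry_out", "kwargs": {
  "steps": [
    {"fingers": 1, "tx": -0.015, "ty": -0.782, "tz": 0, "wx": 0, "wy": 0, "wz": -0.0393},
    {"fingers": 1, "tx": -0.015, "ty": -0.782, "tz": 0, "wx": 0, "wy": 0, "wz": -0.0393},
    {"fingers": 1, "tx": -0.015, "ty": -0.782, "tz": 0, "wx": 0, "wy": 0, "wz": -0.0393},
    {"fingers": 1, "tx": -0.015, "ty": -0.782, "tz": 0, "wx": 0, "wy": 0, "wz": -0.0393},
    {"fingers": 1, "tx": -0.015, "ty": -0.782, "tz": 0, "wx": 0, "wy": 0, "wz": -0.0393},
    {"fingers": 1, "tx": -0.015, "ty": -0.782, "tz": 0, "wx": 0, "wy": 0, "wz": -0.0393},
    {"fingers": 1, "tx": -0.015, "ty": -0.782, "tz": 0, "wx": 0, "wy": 0, "wz": -0.0393},
    {"fingers": 1, "tx": -0.015, "ty": -0.782, "tz": 0, "wx": 0, "wy": 0, "wz": -0.0393},
    {"fingers": 1, "tx": 0, "ty": 0, "tz": 0, "wx": 0, "wy": 0, "wz": 0},
    {"fingers": 1, "tx": 0, "ty": 0, "tz": 0, "wx": 0, "wy": 0, "wz": 0},
    {"fingers": 1, "tx": 0, "ty": 0, "tz": 0, "wx": 0, "wy": 0, "wz": 0}
  ]
}}

```text
clock: 5.95
tool_pos: [0.5109, -0.026, 0.1329]
tcp_rot: [0.001, 0.573, 0.82, 0.0]
ft_force: [0.4, -1.6, 7.8]
grip_width: 0.0237
gripper_force: 34.5
```

```bash
python3 - <<'E'
from h import *
st=manip.read_state(); t=st['tool_pos'];print(t,yaw(st),st['ft_force'],st['clock'])
pv=np.array([.580,-.2125]); v=t[:2]-pv; print('ang',np.arctan2(v[1],v[0]),'r',np.hypot(*v))
p,d=grab('top'); q,_=grab('scene'); P=cloud('top',d)
cv2.imwrite('pics/c3.png',np.hstack([cv2.resize(p[130:290,180:390,::-1],(394,300),interpolation=cv2.INTER_CUBIC),cv2.resize(q[130:290,130:340,::-1],(394,300),interpolation=cv2.INTER_CUBIC)]))
k=(P[...,2]>.1)&(P[...,2]<.14)&(P[...,1]>.04)&(P[...,1]<.17)&(P[...,0]>.4)&(P[...,0]<.6)&(p.max(2)<70)
uv=np.argwhere(k)[:,::-1].astype(np.float32); e=cv2.fitEllipse(cv2.convexHull(uv)); C=ray('top',*e[0],.12)
print('ring',k.sum(),e,C); v=C[:2]-pv; print('ang',np.arctan2(v[1],v[0]),'r',np.hypot(*v))
E
```

```text
[ 0.51094656 -0.02595077  0.13291215] 1.9218734192344944 [ 0.40037797 -1.5993581   7.76788544] 5.95
ang 1.925318747672574 r 0.19891956006962597
ring 167 ((266.73126220703125, 214.17160034179688), (24.41421127319336, 35.15452575683594), 53.14340591430664) [0.47039118 0.08846131 0.12      ]
ang 1.9200612723606243 r 0.32029955558119905
```

View pics/c3.png

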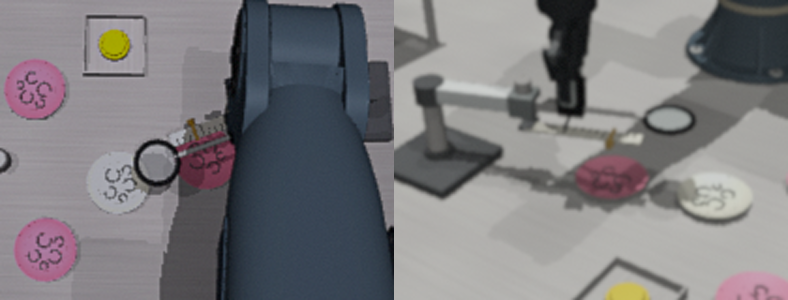

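Left crop: the boom runs through the magnifier (157,162) straight to the white saucer (117,182). Measured angle is 1.925 and the target is 1.926. Next I'll release, rise and move over the button.

{"fn": "carry_out", "kwargs": {
  "steps": [
    {"fingers": -1, "tx": 0, "ty": 0, "tz": 0, "wx": 0, "wy": 0, "wz": 0},
    {"fingers": -1, "tx": 0, "ty": 0, "tz": 0, "wx": 0, "wy": 0, "wz": 0},
    {"fingers": -1, "tx": 0, "ty": 0, "tz": 0, "wx": 0, "wy": 0, "wz": 0},
    {"fingers": -1, "tx": 0, "ty": 0, "tz": 0, "wx": 0, "wy": 0, "wz": 0},
    {"fingers": -1, "tx": 0, "ty": 0, "tz": -2, "wx": 0, "wy": 0, "wz": 0},
    {"fingers": -1, "tx": 0, "ty": 0, "tz": -2.5, "wx": 0, "wy": 0, "wz": 0},
    {"fingers": -1, "tx": 0, "ty": 0, "tz": -2.5, "wx": 0, "wy": 0, "wz": 0},
    {"fingers": 1, "tx": -1.4, "ty": 0, "tz": 0, "wx": 0, "wy": 0, "wz": 0},
    {"fingers": 1, "tx": -2.5, "ty": 0, "tz": 0, "wx": 0, "wy": 0, "wz": 0},
    {"fingers": 1, "tx": -2.5, "ty": 0, "tz": 0, "wx": 0, "wy": 0, "wz": 0},
    {"fingers": 1, "tx": 0, "ty": 0, "tz": 0, "wx": 0, "wy": 0, "wz": 0},
    {"fingers": 1, "tx": 0, "ty": 0, "tz": 0, "wx": 0, "wy": 0, "wz": 0},
    {"fingers": 1, "tx": 0, "ty": 0, "tz": 0, "wx": 0, "wy": 0, "wz": 0},
    {"fingers": 1, "tx": 0, "ty": 0, "tz": 2, "wx": 0, "wy": 0, "wz": 0},
    {"fingers": 1, "tx": 0, "ty": 0, "tz": 1.5, "wx": 0, "wy": 0, "wz": 0},
    {"fingers": 1, "tx": 0, "ty": 0, "tz": 0, "wx": 0, "wy": 0, "wz": 0},
    {"fingers": 1, "tx": 0, "ty": 0, "tz": 0, "wx": 0, "wy": 0, "wz": 0}
  ]
}}

```text
clock: 7.75
tool_pos: [0.532, -0.0854, 0.1675]
tcp_rot: [-0.0, 0.572, 0.82, -0.0]
ft_force: [-0.3, 0.0, -0.3]
grip_width: 0.0001
gripper_force: 0.0
```

```bash
python3 - <<'E'
from h import *
st=manip.read_state(); print(st['tool_pos'],yaw(st),st['ft_force'],st['grip_width'],st['clock'])
q,_=grab('scene')
uv=proj('scene',[st['tool_pos'],[.533,-.0859,.154]]); print(uv)
cv2.imwrite('pics/c4.png',cv2.resize(q[100:220,120:270,::-1],(750,600),interpolation=cv2.INTER_CUBIC)); print((uv-[120,100])*5)
E
```

```text
[ 0.53197375 -0.08537509  0.16754027] 1.923915645076705 [-0.30536095  0.04479087 -0.25608618] 0.00012138181099167622 7.75
[[197.83647413 167.48142246]
 [197.78516667 172.5049882 ]]
[[389.18237066 337.4071123 ]
 [388.92583337 362.52494098]]
```

View pics/c4.png

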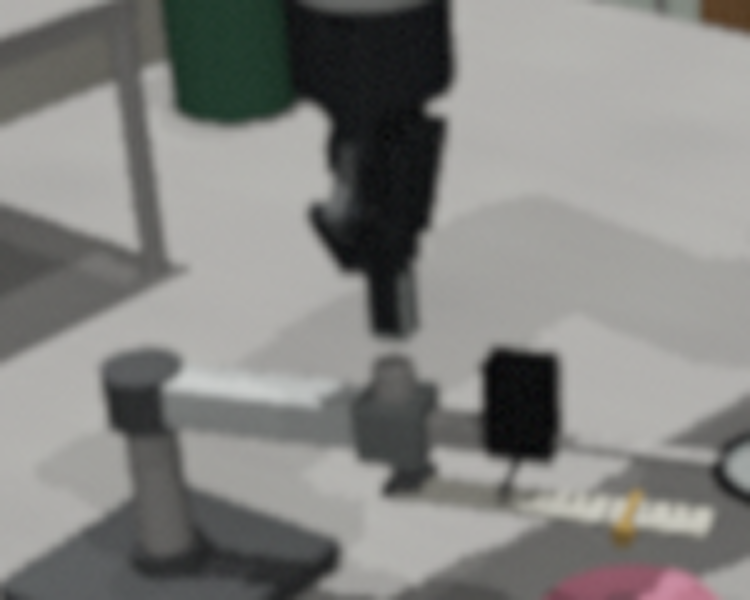

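The fingertip (392,335) stands right above the button (393,362). Pressing now.

{"fn": "carry_out", "kwargs": {
  "steps": [
    {"fingers": 1, "tx": 0, "ty": 0, "tz": 1.0, "wx": 0, "wy": 0, "wz": 0},
    {"fingers": 1, "tx": 0, "ty": 0, "tz": 0.4, "wx": 0, "wy": 0, "wz": 0},
    {"fingers": 1, "tx": 0, "ty": 0, "tz": 0.3, "wx": 0, "wy": 0, "wz": 0},
    {"fingers": 1, "tx": 0, "ty": 0, "tz": 0.3, "wx": 0, "wy": 0, "wz": 0},
    {"fingers": 1, "tx": 0, "ty": 0, "tz": 0.15, "wx": 0, "wy": 0, "wz": 0},
    {"fingers": 1, "tx": 0, "ty": 0, "tz": 0, "wx": 0, "wy": 0, "wz": 0},
    {"fingers": 1, "tx": 0, "ty": 0, "tz": 0, "wx": 0, "wy": 0, "wz": 0}
  ]
}}

```text
clock: 8.5
tool_pos: [0.5323, -0.0859, 0.146]
tcp_rot: [0.0, 0.572, 0.82, 0.0]
ft_force: [0.5, 1.6, 3.9]
grip_width: -0.0001
gripper_force: 1.9
```

{"fn": "carry_out", "kwargs": {
  "steps": [
    {"fingers": 1, "tx": 0, "ty": 0, "tz": 0.1, "wx": 0, "wy": 0, "wz": 0},
    {"fingers": 1, "tx": 0, "ty": 0, "tz": 0.05, "wx": 0, "wy": 0, "wz": 0},
    {"fingers": 1, "tx": 0, "ty": 0, "tz": 0, "wx": 0, "wy": 0, "wz": 0}
  ]
}}

```text
clock: 8.8
tool_pos: [0.5327, -0.0858, 0.1459]
tcp_rot: [0.001, 0.572, 0.82, 0.001]
ft_force: [-2.4, 2.8, 15.8]
grip_width: -0.0002
gripper_force: 7.9
```

The button is at its stop: force jumped to 16 N with no further travel. Now I'll rise, go back to the block and grip it.

{"fn": "carry_out", "kwargs": {
  "steps": [
    {"fingers": 1, "tx": 0, "ty": 0, "tz": -1.0, "wx": 0, "wy": 0, "wz": 0},
    {"fingers": 1, "tx": 0, "ty": 0, "tz": -2.0, "wx": 0, "wy": 0, "wz": 0},
    {"fingers": -1, "tx": 0, "ty": 0, "tz": -2.5, "wx": 0, "wy": 0, "wz": 0},
    {"fingers": -1, "tx": 1.4, "ty": 0, "tz": 0, "wx": 0, "wy": 0, "wz": 0},
    {"fingers": -1, "tx": 2.5, "ty": 0, "tz": 0, "wx": 0, "wy": 0, "wz": 0},
    {"fingers": -1, "tx": 2.5, "ty": 0, "tz": 0, "wx": 0, "wy": 0, "wz": 0},
    {"fingers": -1, "tx": 0, "ty": 0, "tz": 0, "wx": 0, "wy": 0, "wz": 0},
    {"fingers": -1, "tx": 0, "ty": 0, "tz": 0, "wx": 0, "wy": 0, "wz": 0},
    {"fingers": -1, "tx": 0, "ty": 0, "tz": 2.0, "wx": 0, "wy": 0, "wz": 0},
    {"fingers": -1, "tx": 0, "ty": 0, "tz": 2.4, "wx": 0, "wy": 0, "wz": 0},
    {"fingers": -1, "tx": 0, "ty": 0, "tz": 2.3, "wx": 0, "wy": 0, "wz": 0},
    {"fingers": -1, "tx": 0, "ty": 0, "tz": 0, "wx": 0, "wy": 0, "wz": 0},
    {"fingers": 1, "tx": 0, "ty": 0, "tz": 0, "wx": 0, "wy": 0, "wz": 0},
    {"fingers": 1, "tx": 0, "ty": 0, "tz": 0, "wx": 0, "wy": 0, "wz": 0},
    {"fingers": 1, "tx": 0, "ty": 0, "tz": 0, "wx": 0, "wy": 0, "wz": 0},
    {"fingers": 1, "tx": 0, "ty": 0, "tz": 0, "wx": 0, "wy": 0, "wz": 0},
    {"fingers": 1, "tx": 0, "ty": 0, "tz": 0, "wx": 0, "wy": 0, "wz": 0},
    {"fingers": 1, "tx": 0, "ty": 0, "tz": 0, "wx": 0, "wy": 0, "wz": 0},
    {"fingers": 1, "tx": 0, "ty": 0, "tz": 0, "wx": 0, "wy": 0, "wz": 0}
  ],
  "force": 40
}}

```text
clock: 10.7
tool_pos: [0.5108, -0.0258, 0.1331]
tcp_rot: [0.001, 0.572, 0.82, 0.0]
ft_force: [1.0, -0.7, 7.0]
grip_width: 0.0237
gripper_force: 43.7
```

{"fn": "carry_out", "kwargs": {
  "steps": [
    {"fingers": 1, "tx": 0.4, "ty": 0, "tz": 0, "wx": 0, "wy": 0, "wz": 0},
    {"fingers": 1, "tx": 0.8, "ty": 0, "tz": 0, "wx": 0, "wy": 0, "wz": 0},
    {"fingers": 1, "tx": 1.0, "ty": 0, "tz": 0, "wx": 0, "wy": 0, "wz": 0},
    {"fingers": 1, "tx": 1.0, "ty": 0, "tz": 0, "wx": 0, "wy": 0, "wz": 0},
    {"fingers": 1, "tx": 1.0, "ty": 0, "tz": 0, "wx": 0, "wy": 0, "wz": 0},
    {"fingers": 1, "tx": 0.8, "ty": 0, "tz": 0, "wx": 0, "wy": 0, "wz": 0},
    {"fingers": 1, "tx": 0.5, "ty": 0, "tz": 0, "wx": 0, "wy": 0, "wz": 0},
    {"fingers": 1, "tx": 0.3, "ty": 0, "tz": 0, "wx": 0, "wy": 0, "wz": 0},
    {"fingers": 1, "tx": 0, "ty": 0, "tz": 0, "wx": 0, "wy": 0, "wz": 0},
    {"fingers": 1, "tx": 0, "ty": 0, "tz": 0, "wx": 0, "wy": 0, "wz": 0},
    {"fingers": 1, "tx": 0, "ty": 0, "tz": 0, "wx": 0, "wy": 0, "wz": 0}
  ]
}}

```text
clock: 11.8
tool_pos: [0.4908, 0.0283, 0.1331]
tcp_rot: [0.001, 0.572, 0.82, 0.0]
ft_force: [1.0, -2.9, 5.2]
grip_width: 0.0233
gripper_force: 43.6
```

```bash
python3 - <<'E'
from h import *
st=manip.read_state(); t=st['tool_pos']; v=t[:2]-[.580,-.2125]
print(t,yaw(st),st['ft_force'],st['grip_width'],st['clock'],'ang',np.arctan2(v[1],v[0]),'r',np.hypot(*v))
q,_=grab('scene'); p,d=grab('top')
b=st['tool_pos'].copy(); b[2]=.103; u,w=proj('scene',b)[0].astype(int); print(u,w)
e=np.array([np.cos(1.925),np.sin(1.925),0]); n=np.array([e[1],-e[0],0]); pv=np.array([.58,-.2125,.102])
L=[pv+e*r+n*.026 for r in (.2,.25,.26,.27,.3)]
for nm in('scene','top'): print(nm,proj(nm,L).round(1).tolist())
cv2.imwrite('pics/c5.png',cv2.resize(q[w-40:w+50,u-60:u+60,::-1],(800,600),interpolation=cv2.INTER_CUBIC)); print('origin',u-60,w-40,'scale 6.667')
u2,w2=proj('top',b)[0].astype(int)
cv2.imwrite('pics/c5t.png',cv2.resize(p[w2-30:w2+30,u2-60:u2+20,::-1],(800,600),interpolation=cv2.INTER_CUBIC)); print(u2-60,w2-30,'x10')
hsv=cv2.cvtColor(q,cv2.COLOR_RGB2HSV); m=(hsv[...,0]>12)&(hsv[...,0]<30)&(hsv[...,1]>110); m[:w-45]=0;m[w+45:]=0;m[:,:u-45]=0;m[:,u+60:]=0
print('brass px',m.sum(),np.argwhere(m)[:,::-1].mean(0))
E
```

```text
[0.49077512 0.02825662 0.1331336 ] 1.9232173802556674 [ 0.97581339 -2.91520861  5.18960345] 0.02330871828943776 11.8 ang 1.9257056419450973 r 0.25675831513716685
246 196
scene [[220.9, 199.4], [240.8, 201.9], [244.8, 202.4], [248.8, 203.0], [261.0, 204.5]]
top [[304.2, 192.7], [287.4, 198.5], [284.1, 199.7], [280.7, 200.8], [270.6, 204.3]]
origin 186 156 scale 6.667
228 177 x10
brass px 8 [244.5 205. ]
```

View pics/c5.png

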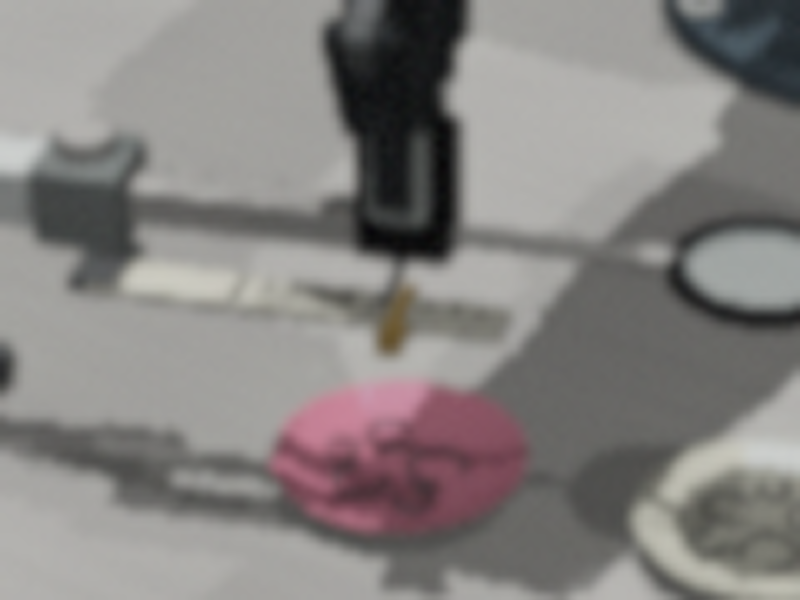

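The scene crop shows the pointer tip near (388,297), with the clip strip running (408,292) to (390,345). The pointer is still a few mm short, so I'll check the top view.

View pics/c5t.png

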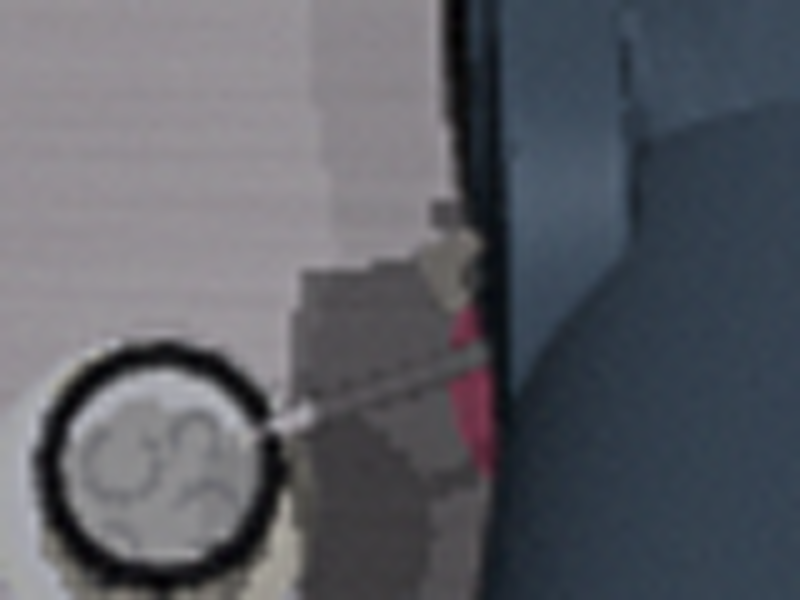

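The arm hides the pointer and clip from the top camera. I'll measure the pointer-to-clip distance numerically from the earlier crops and the current scene crop.

```bash
python3 - <<'E'
from h import *
def brass(fn,org,sc,n,ang,box=None):
    im=cv2.imread('pics/'+fn); h=cv2.cvtColor(im,cv2.COLOR_BGR2HSV)
    m=(h[...,0]>12)&(h[...,0]<28)&(h[...,1]>110)
    if box: k=np.zeros_like(m); k[box[1]:box[3],box[0]:box[2]]=1; m&=k.astype(bool)
    e=np.array([np.cos(ang),np.sin(ang)]); nn=np.array([e[1],-e[0]]); pv=np.array([.58,-.2125])
    xy=np.argwhere(m)[:,::-1]
    g=lambda x,y,z:(lambda q:np.array([q@e,q@nn]))(ray(n,(x+.5)/sc+org[0]-.5,(y+.5)/sc+org[1]-.5,z)[:2]-pv)
    B=np.array([g(x,y,.106) for x,y in xy]); print(fn,'clip r,n mean',B.mean(0).round(4),'min',B.min(0).round(4),'max',B.max(0).round(4))
    return g
g=brass('crop1.png',(235,150),4.8,'top',1.612,(190,60,250,135))
for z in(.104,.110): print(' pointer',[g(326,y,z).round(4).tolist() for y in(80,100)])
g=brass('c4.png',(120,100),5,'scene',1.925,(590,470,660,560))
for z in(.104,.110): print(' pointer',[g(x,y,z).round(4).tolist() for x,y in((505,495),(514,470))])
g=brass('c5.png',(186,156),6.667,'scene',1.925,(350,270,440,370))
for z in(.104,.110): print(' pointer',[g(x,y,z).round(4).tolist() for x,y in((388,297),(400,265))])
# darkest pixel along rows of the pointer
im=cv2.imread('pics/c4.png',0)
for y in range(464,500,6): print(y,490+im[y,490:535].argmin(),im[y,490:535].min())
im=cv2.imread('pics/c5.png',0)
for y in range(262,310,6): print(y,375+im[y,375:425].argmin(),im[y,375:425].min())
E
```

```text
crop1.png clip r,n mean [0.2629 0.0321] min [0.258  0.0127] max [0.2681 0.0459]
 pointer [[0.2003, 0.0387], [0.2008, 0.0266]]
 pointer [[0.2009, 0.0373], [0.2014, 0.0253]]
c4.png clip r,n mean [0.2646 0.048 ] min [0.2606 0.038 ] max [0.2688 0.0562]
 pointer [[0.1993, 0.0259], [0.1965, 0.0024]]
 pointer [[0.2024, 0.0351], [0.1997, 0.0119]]
c5.png clip r,n mean [0.2638 0.0437] min [0.2612 0.0302] max [0.2666 0.0533]
 pointer [[0.2557, 0.0195], [0.2543, -0.0031]]
 pointer [[0.2582, 0.0287], [0.2569, 0.0064]]
464 515 89
470 513 114
476 509 119
482 507 100
488 505 73
494 503 75
262 399 82
268 398 108
274 397 115
280 395 113
286 394 105
292 390 95
298 386 84
304 384 83
```

Top gives a set-clip extension of 62.5 mm and the scene gives about 64 mm. The arm is at 58 mm, so I'll draw it out 5 mm more.

{"fn": "carry_out", "kwargs": {
  "steps": [
    {"fingers": 1, "tx": 0.25, "ty": 0, "tz": 0, "wx": 0, "wy": 0, "wz": 0},
    {"fingers": 1, "tx": 0.25, "ty": 0, "tz": 0, "wx": 0, "wy": 0, "wz": 0},
    {"fingers": 1, "tx": 0, "ty": 0, "tz": 0, "wx": 0, "wy": 0, "wz": 0},
    {"fingers": 1, "tx": 0, "ty": 0, "tz": 0, "wx": 0, "wy": 0, "wz": 0},
    {"fingers": 1, "tx": 0, "ty": 0, "tz": 0, "wx": 0, "wy": 0, "wz": 0},
    {"fingers": 1, "tx": 0, "ty": 0, "tz": 0, "wx": 0, "wy": 0, "wz": 0},
    {"fingers": 1, "tx": 0, "ty": 0, "tz": 0, "wx": 0, "wy": 0, "wz": 0}
  ]
}}

```text
clock: 12.6
tool_pos: [0.4891, 0.0329, 0.1331]
tcp_rot: [0.001, 0.572, 0.82, 0.0]
ft_force: [1.6, -3.3, 5.4]
grip_width: 0.0236
gripper_force: 43.6
```

```bash
python3 - <<'E'
from h import *
st=manip.read_state(); t=st['tool_pos']; v=t[:2]-[.580,-.2125]
print(t,yaw(st),st['ft_force'],st['gripper_force'],st['clock'],'ang',np.arctan2(v[1],v[0]),'r',np.hypot(*v))
q,_=grab('scene'); p,d=grab('top')
P=cloud('top',d); k=(P[...,2]>.1)&(P[...,2]<.14)&(P[...,1]>.08)&(P[...,1]<.22)&(abs(P[...,0]-.445)<.07)&(p.max(2)<70)
e=cv2.fitEllipse(cv2.convexHull(np.argwhere(k)[:,::-1].astype(np.float32))); C=ray('top',*e[0],.122); v=C[:2]-[.58,-.2125]
print('ring',k.sum(),e[1],C.round(4),np.arctan2(v[1],v[0]),np.hypot(*v))
a=cv2.resize(q[176:221,216:276,::-1],(800,600),interpolation=cv2.INTER_CUBIC); cv2.imwrite('pics/c6.png',a)
E
```

```text
[0.48911428 0.03289776 0.13313695] 1.9231329751042103 [ 1.62960679 -3.3046881   5.43679989] 43.59598696231842 12.6 ang 1.9254935752660207 r 0.26168736337735005
ring 173 (25.75200653076172, 39.770565032958984) [0.4466 0.1379 0.122 ] 1.9346565628598669 0.3749117488110139
```

View pics/c6.png

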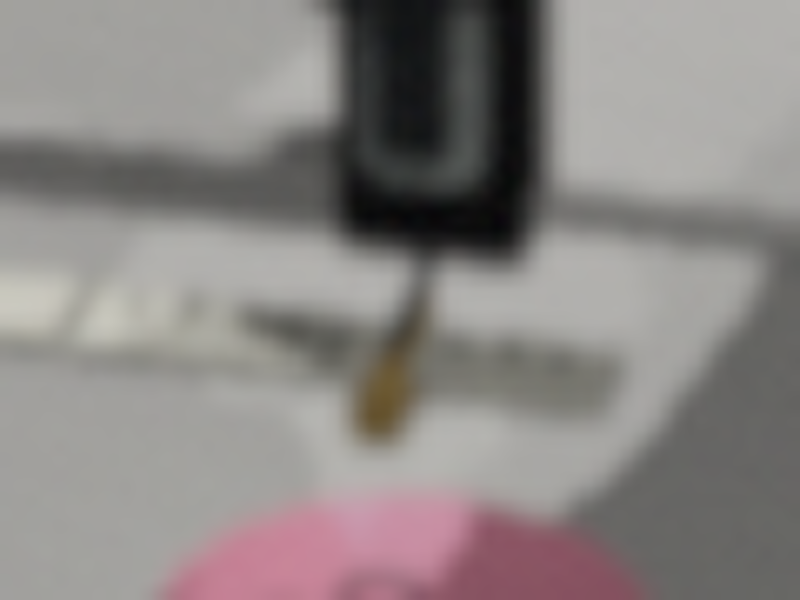

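The pointer line, (425,265) to (400,340), now lies over the brass clip strip to within about 1–2 mm. The boom angle is still on the saucer, the grip is 43 N and the arm is still, so I'm handing in.

```bash
python3 -c "
from workcell import manip
print(manip.close_job())"
```

```text
the job is handed in; nothing more can be done
None
```

I handed the job in with every step done by my measurements, though no verdict came back: boom within about 0.01 rad of the saucer (limit about 0.037), lock button at its stop, and the arm gripped at about 63 mm with the pointer within about 2 mm of the clip.

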